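# Bring the red enamel flower under the magnifier

### The job

Inspect the red flower: gently push the carousel round with a fingertip on its spokes until the red flower stands centred over the white spot beside the brass pin, and let it come to rest. Then push the magnifier arm round until its lens is centred over the red flower, and leave both standing there. Push only: do not shove hard, and leave the tape roll, the bead jar and the pliers where they lie.

Things in the scene. Friction and masses are not known exactly. Their poses are not given: they have to be found in the camera images.
- stand: Fixed wooden board 250 x 400 x 12 mm (x, y, z) carrying all the works. Origin: centre of its underside. On its y axis, at x = 0: carousel axis y = -110 mm, white spot -5 mm, brass pin (8 mm thick, top 70 mm above the bench) +42 mm, magnifier post (14 mm thick) +110 mm. Dark discs, tops 22 mm above the bench, lie under the carousel (100 mm across) and the post (60 mm across).
- carousel: Turns either way, no stops, about the vertical axis through its origin (40 mm above the bench). Hub 44 mm across, top with cap 70 mm above the bench. 4 spokes at 90 degrees, red one along its +y, 10 mm wide, 40 to 52 mm above the bench, bare from 22 to 81 mm from the axis, then a 48 mm dish with a fixed flower (red, white, blue, yellow; top 67 mm). 1.1 N at mid spoke turns it; stays where left.
- red_flower (a point): Centre of the red flower (46 mm across), 55 mm above the bench, 105 mm from the carousel's axis.
- index_mark (a point): Where the centre of the red flower has to stand: 55 mm above the bench, straight above the middle of the white spot (64 mm across) painted on the board; 105 mm from the carousel's axis towards the magnifier post.
- lens_arm: Black magnifier arm; turns either way, no stops, about the vertical post through its origin (122 mm above the bench). It points along its own -y: a bar 10 mm wide, 116 to 128 mm above the bench, bare from 12 to 74 mm from the axis, then the round lens frame. Post and arm hub end 130 mm above the bench. About 1.1 N at mid bar turns it; stays where left. It passes well above the flowers.
- lens_center (a point): Centre of the round glass lens in its black frame (82 mm across, bars 10 mm thick), 122 mm above the bench, 115 mm from the axis of the magnifier post.
- tape_roll: Loose yellow roll of tape, 84 mm across, 20 mm high, hole 64 mm, near the board. Origin: centre of its underside. Leave alone.
- bead_jar: Loose amber jar with white cap, 48 mm across, 65 mm high, near the board. Origin: centre of its underside. Leave alone.
- pliers: Loose small pliers lying flat, about 155 mm long, 50 mm wide, 12 mm high, jaws along +x, beyond the board. Origin: under the pivot. Leave alone.

How it is judged:
By the outcome, as a careful person would: the job done as asked, in the order asked, and still so for the second after the job is handed in, with the robot touching nothing.
It also fails if it takes over 61 s, if anything falls off the work surface, if the arm or the gripper's body presses on something with over 40 N, if the wrist force passes 120 N, or if a joint passes its speed limit or range.

### The arm

A 6-joint arm with a two-finger parallel gripper is mounted at the origin on the work surface. World frame = base frame: x ahead of the robot, y to its left, z up, the work surface at z = 0. Lengths are in m, angles in rad, forces in N, time in s.
With the tool pointing down it reaches from about 0.35 to 0.85 m from the base axis. Payload 8.1 kg.
Tool frame: the origin (TCP) lies between the finger pads; the fingertips stand 14 mm ahead of it and the grasp point (between the pads) lies 5 mm behind it; z points along the fingers, y is the line along which they close (so a half turn about z gives the same grasp; the last joint's range is limited). The gripper opens to 93 mm and grips with 3 to 60 N. Pads are 15 mm wide; open, the fingers measure 128 mm over their backs; the gripper's body (75 mm by 188 mm) begins 65 mm behind the grasp point.
Start: joints at [1.25, 0.13, 1.488, -0, 1.523, -0.085], TCP at [0.14, 0.583, 0.233] pointing down, gripper open.
Joint ranges: [-2.96, 2.96], [-0.89, 2.26], [0.02, 2.5], [-1.34, 4.48], [0, 2.73], [-2.66, 2.66]. Speed limits (rad/s): [2.39, 2.39, 2.79, 3.14, 3.14, 3.14].

### API

Orientations are given as a rotation vector (axis times angle).
In Python, from plant import robot gives the robot as it stands.
- The arm moves only by the tool arm_command, never from a script. Its argument "targets" is a list of rows, each an object of numbers: "x", "y", "z": the shift along the world's x, y, z in units of 500 mm (1.0 is 500 mm); "rx", "ry", "rz": the turn, a rotation vector about the world's x, y, z in units of 2 rad (1.0 is 2 rad); "claw": the closure in counts, from 0 (fully open) to 255 (shut). In form: [{"x": .., "y": .., "z": .., "rx": .., "ry": .., "rz": .., "claw": ..}, ...]. A call has 1 to 10 rows; each row is the pose to reach, as a shift and turn from the pose commanded when the call began; what a row does not reach only later rows make up. A row lasts 1/12 s, in which the tool goes at most 41.7 mm and 7.16 degrees, less where a joint would pass 70% of its speed; a pose out of reach is approached as far as the arm can. A call with a number of a shift or a turn outside -1 to 1 is refused whole. A call with a gripper value outside its range is refused whole. The fingers move at their own pace and stop on an object; "squeeze" is the grip in N (left out, the last holds). Time passes only in rows, so rows that repeat a pose let the fingers close. It gives the time, the measured TCP pose, the force, the opening and the grip force at its end, in the units of the state.
- robot.read_state(): the state, without advancing time (a new reading comes with each control period).
- robot.read_camera(name): name is "side" or "top"; returns (picture, depth): 420x560x3 uint8, red, green, blue; 420x560 float32, m along the optical axis (not along the pixel's ray), 0 where there is no reading.
- robot.get_calibration(name): a dict with "intrinsics" (3x3 intrinsics, pixels), "dist" ([k1, k2, p1, p2, k3] as OpenCV has them; the pictures are not rectified), "origin" and "orientation" of the camera in the world. Camera axes: x right, y up, looking along -z (the intrinsics and any distortion apply to the point x, -y, -z); pixel columns grow to the right and rows downward; lengths in m; the calibration is good to about 2 mm. A picture is of the moment at which its call begins. get_calibration takes no time and is no camera call.
- robot.close_job(): hands the job in; it is judged then, once.
The state is a dict: "t": time; "q": joint angles; "dq": joint speeds; "joint_torque": joint torques, N m; "tool_pos": TCP position; "orientation": TCP orientation; "force": force on the tool from outside, world axes, zero at the start; "wrist_torque": the same for the moment, N m; "opening": finger opening in m; "gripper_force": force on a finger pad.
Only numpy, scipy, OpenCV 4.12 (cv2) and the standard library are available. Lean on these libraries where they do the work, as an engineer would, in place of code of your own. Each camera call takes 0.05 s, during which the arm holds its last target. There are 200 camera calls.

## Working session

There is one attempt and no reset: what is moved stays moved. The work goes in short steps, Python scripts to look and compute and a tool call to move; the robot and the scene stay as the last step left them, time stands still between calls to the robot, and variables do not carry over. Pictures are saved under pics/ and viewed, at most 10 in all, crops included, and the job is handed in when it is done.

Besides the shell and the picture viewer there is one more tool, called as name([rows], argument=value, ...), one row to a line, values as JSON. arm_command: Moves the arm, as the interface text tells. Shifts and turns lie within -1 to 1; 1 stands for 500 mm of shift or 2 rad of turn. Its arguments: {"type":"object","properties":{"targets":{"type":"array","items":{"type":"object","properties":{"x":{"type":"number","minimum":-1,"maximum":1},"y":{"type":"number","minimum":-1,"maximum":1},"z":{"type":"number","minimum":-1,"maximum":1},"rx":{"type":"number","minimum":-1,"maximum":1},"ry":{"type":"number","minimum":-1,"maximum":1},"rz":{"type":"number","minimum":-1,"maximum":1},"claw":{"type":"number"}}}},"squeeze":{"type":"number"}},"required":["targets"]}

```bash
mkdir -p pics; ls; python3 - <<'E'
from plant import robot
import cv2,numpy as np
for n in("top","side"):
    p,d=robot.read_camera(n); cv2.imwrite(f"pics/{n}0.png",p[:,:,::-1]); np.savez(f"{n}0.npz",p=p,d=d)
    print(n,robot.get_calibration(n))
s=robot.read_state();print(s["t"],s["tool_pos"],s["orientation"],s["opening"])
E
```

```text
pics
top {'intrinsics': array([[480.48727632,   0.        , 282.4171503 ],
       [  0.        , 480.48727632, 212.44782772],
       [  0.        ,   0.        ,   1.        ]]), 'dist': array([-0.09242767,  0.        ,  0.        ,  0.        ,  0.        ]), 'origin': array([0.47188585, 0.05218814, 1.21793296]), 'orientation': array([ 0.05789101, -0.06524439, -1.58241371])}
side {'intrinsics': array([[458.8951569 ,   0.        , 275.63979185],
       [  0.        , 458.8951569 , 210.01653943],
       [  0.        ,   0.        ,   1.        ]]), 'dist': array([-0.00874579,  0.        ,  0.        ,  0.        ,  0.        ]), 'origin': array([ 0.43020238, -0.5935708 ,  0.87622091]), 'orientation': array([ 0.70729362, -0.07653662, -0.17448695])}
0.1 [0.13998313 0.58294068 0.23168223] [-3.69447720e-01 -3.11944956e+00  2.56280880e-03] 0.09305442062289966
```

View pics/top0.png

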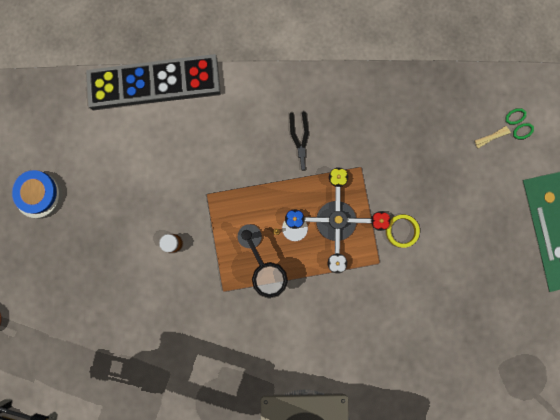

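View pics/side0.png

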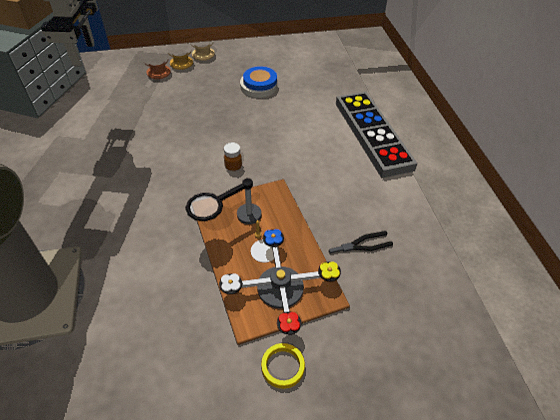

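The top view shows the hub at (338,219), with red at (382,220), blue at (295,218), yellow at (339,177) and white at (337,263). The post is at (250,235), the lens at (269,280) and the white spot at (296,230). The side view agrees, with red at (289,321), the hub at (281,275) and the lens at (204,206). So red is roughly half a turn from the spot.

```bash
cat > h.py <<'E'
import cv2,numpy as np
from scipy.spatial.transform import Rotation as R
from plant import robot
C={n:robot.get_calibration(n) for n in("top","side")}
def ray(n,uv):
    c=C[n];x,y=cv2.undistortPoints(np.array([[uv]],float),c["intrinsics"],c["dist"])[0,0]
    return c["origin"],R.from_rotvec(c["orientation"]).apply([x,-y,-1])
def plane(n,uv,z):
    o,d=ray(n,uv);return o+d*(z-o[2])/d[2]
def tri(a,b):
    (o1,d1),(o2,d2)=ray("top",a),ray("side",b)
    A=np.c_[d1,-d2];s=np.linalg.lstsq(A,o2-o1,rcond=None)[0]
    p,q=o1+s[0]*d1,o2+s[1]*d2
    return (p+q)/2,np.linalg.norm(p-q)
def proj(n,P):
    c=C[n];v=R.from_rotvec(c["orientation"]).inv().apply(np.atleast_2d(P)-c["origin"])*[1,-1,-1]
    return cv2.projectPoints(v,np.zeros(3),np.zeros(3),c["intrinsics"],c["dist"])[0][:,0]
HSV={"red":[((0,150,90),(6,255,255)),((174,150,90),(180,255,255))],"blue":[((105,150,80),(125,255,255))],
 "yellow":[((24,140,120),(33,255,255))],"white":[((0,0,185),(180,40,255))],"black":[((0,0,0),(180,255,45))]}
def blobs(img,col,roi,amin=40):
    h=cv2.cvtColor(img,cv2.COLOR_RGB2HSV);m=sum(cv2.inRange(h,a,b) for a,b in HSV[col])
    k=np.zeros_like(m);x0,y0,x1,y1=roi;k[y0:y1,x0:x1]=m[y0:y1,x0:x1]
    r=[]
    for c in cv2.findContours(k,cv2.RETR_EXTERNAL,cv2.CHAIN_APPROX_NONE)[0]:
        M=cv2.moments(c)
        if M["m00"]>amin:
            (x,y),rad=cv2.minEnclosingCircle(c);r.append((round(M["m00"]),round(M["m10"]/M["m00"],1),round(M["m01"]/M["m00"],1),round(x,1),round(y,1),round(rad,1)))
    return sorted(r,reverse=True)
ROI={"top":(205,160,400,305),"side":(180,175,350,345)}
E
python3 - <<'E'
from h import *
for n in("top","side"):
    p=np.load(n+"0.npz")["p"]
    for c in HSV: print(n,c,blobs(p,c,ROI[n],25)[:4])
    x0,y0,x1,y1=ROI[n]
    cv2.imwrite(f"pics/{n}0c.png",cv2.resize(p[y0:y1,x0:x1,::-1],None,fx=3.3 if n=="side" else 4,fy=3.3 if n=="side" else 4,interpolation=cv2.INTER_CUBIC))
E
```

```text
top red [(213, 380.7, 220.4, 380.5, 220.5, 9.3)]
top blue [(204, 294.4, 218.4, 294.4, 218.4, 9.2)]
top yellow [(198, 338.3, 176.3, 338.5, 176.4, 9.3), (108, 392.6, 232.2, 398.0, 230.5, 15.5)]
top white [(222, 294.4, 232.8, 294.2, 228.3, 12.4), (172, 337.1, 262.9, 337.0, 263.0, 8.6), (55, 337.7, 199.6, 337.5, 198.5, 11.6), (49, 317.4, 219.2, 316.0, 219.5, 11.1)]
top black [(1062, 266.6, 273.5, 260.5, 262.5, 36.4)]
side red [(300, 288.8, 321.2, 289.0, 321.0, 11.4)]
side blue [(188, 272.9, 236.4, 273.0, 236.5, 9.3)]
side yellow [(225, 329.3, 269.5, 329.3, 269.4, 10.3)]
side white [(242, 259.1, 251.2, 261.5, 251.5, 11.5), (220, 230.0, 281.6, 230.0, 282.0, 10.0), (78, 284.1, 299.4, 284.0, 299.5, 12.2), (71, 255.8, 280.8, 256.0, 280.5, 14.0)]
side black [(938, 210.7, 203.0, 219.0, 196.0, 35.8), (250, 280.6, 289.8, 280.5, 289.0, 22.6), (36, 328.2, 277.9, 329.0, 271.5, 11.0), (27, 232.6, 290.5, 230.5, 284.5, 11.1)]
```

View pics/top0c.png

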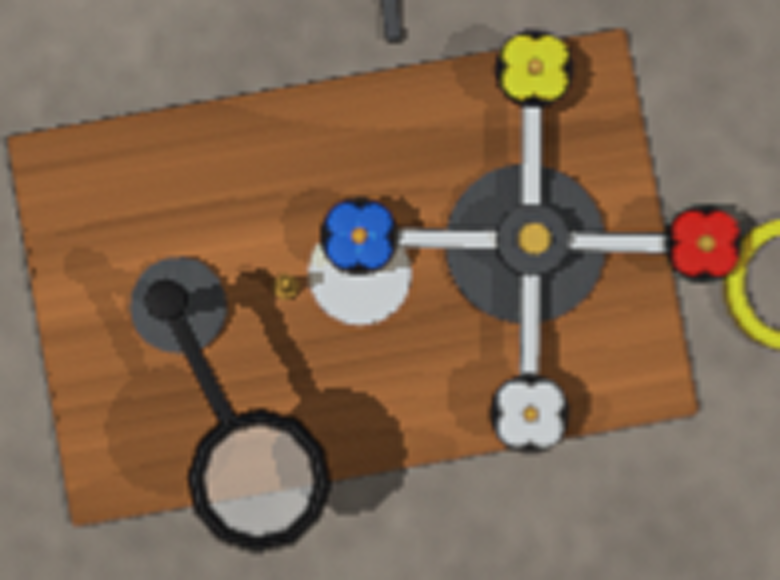

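View pics/side0c.png

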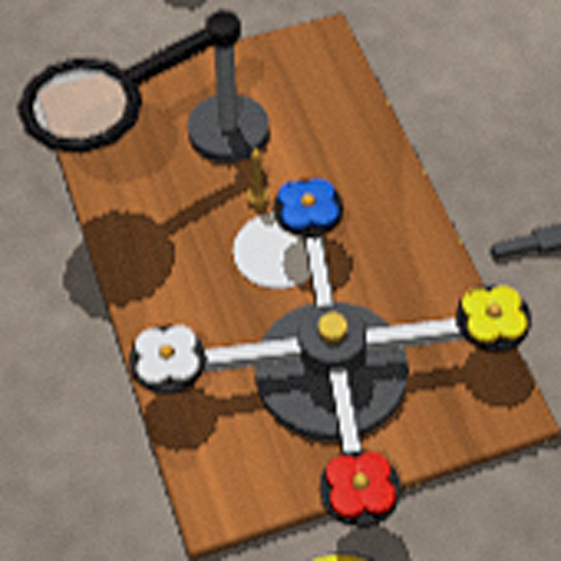

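The crops give more exact positions. In the top view the cap is at (338.8,219.5), the post top at (246.3,234.8) and the lens at (270,280). In the side view the cap is at (280.9,273.2), the post top at (247.9,183.2) and the lens at (204.2,206.5).

```bash
python3 - <<'E'
from h import *
np.set_printoptions(precision=4,suppress=True)
pr={"cap":((338.8,219.5),(280.9,273.2),.07),"post":((246.3,234.8),(247.9,183.2),.13),"lens":((270,280),(204.2,206.5),.122),
"red":((380.7,220.4),(288.8,321.2),.06),"blue":((294.4,218.4),(272.9,236.4),.06),"yel":((338.3,176.3),(329.3,269.5),.06),"whi":((337.1,262.9),(230,281.6),.06)}
G={}
for k,(a,b,z) in pr.items():
    P,e=tri(a,b);A,B=plane("top",a,z),plane("side",b,z);G[k]=(A+B)/2;print(k,P,"miss",round(e,4),A[:2],B[:2])
# board corners top view (crop px)
cr=np.array([(8,137),(625,30),(697,412),(74,523)])/4+[205,160]
K=np.array([plane("top",c,.012)[:2] for c in cr]);print("corners",K,"sides",[np.linalg.norm(K[i]-K[i-1]) for i in range(4)],"ctr",K.mean(0))
h=(G["red"]+G["blue"]+G["yel"]+G["whi"])[:2]/4
u=G["post"][:2]-G["cap"][:2];L=np.linalg.norm(u);u/=L
print("hub by flowers",h,"hub-post",L,"dir",np.degrees(np.arctan2(*u[::-1])))
for k in("red","blue","yel","whi"):
    v=G[k][:2]-G["cap"][:2];print(k,np.linalg.norm(v),np.degrees(np.arctan2(v[1],v[0])))
v=G["lens"][:2]-G["post"][:2];print("lens",np.linalg.norm(v),np.degrees(np.arctan2(v[1],v[0])))
print("index",h+.105*u)
# tape, jar
for n in("top",):
    p=np.load("top0.npz")["p"];print([ (b,plane("top",b[3:5],.02)) for b in blobs(p,"yellow",(375,200,440,260),20)][:2])
print("jar",plane("top",(168,242),.065),"pliers tip",plane("top",(303,168),.01))
E
```

```text
cap [ 0.5441 -0.0883  0.0748] miss 0.0024 [ 0.5432 -0.0887] [ 0.546  -0.0853]
post [0.5091 0.1291 0.1261] miss 0.0031 [0.5074 0.129 ] [0.5102 0.1252]
lens [0.406  0.0765 0.1259] miss 0.0024 [0.4045 0.0766] [0.4071 0.0798]
red [ 0.5405 -0.1913  0.0632] miss 0.0007 [ 0.5404 -0.192 ] [ 0.5414 -0.1897]
blue [0.5479 0.0175 0.0626] miss 0.0004 [0.5479 0.0174] [0.5485 0.0194]
yel [ 0.6488 -0.0906  0.0639] miss 0.0002 [ 0.6493 -0.0911] [ 0.6499 -0.0882]
whi [ 0.4397 -0.0832  0.0645] miss 0.0004 [ 0.4394 -0.0837] [ 0.44   -0.0804]
corners [[ 0.6149  0.2361]
 [ 0.6787 -0.1562]
 [ 0.4361 -0.1956]
 [ 0.3724  0.1954]] sides [np.float64(0.24598368150828334), np.float64(0.39750822669303765), np.float64(0.24580991758010393), np.float64(0.39609875522562027)] ctr [0.5255 0.0199]
hub by flowers [ 0.5446 -0.086 ] hub-post 0.21709495234045065 dir 99.49290880415663
red 0.10389815488816115 -92.07330447861446
blue 0.10551556741329722 88.05687507234119
yel 0.10505477204784264 -1.441884957791939
whi 0.10506936000361909 177.28076805046499
lens 0.11400282157523599 -154.61237223832788
index [0.5273 0.0175]
[((800, 403.1, 230.8, 402.7, 230.6, 16.7), array([ 0.5163, -0.2555,  0.02  ]))]
jar [0.4943 0.3225 0.065 ] pliers tip [ 0.6793 -0.0078  0.01  ]
```

Every point agrees with the given sizes: hub to post is 217 mm against 220, the flower radius is about 105 and the lens radius 114. The carousel needs about -168.6° (clockwise) and the lens about +74°. I'll close the gripper, align the tool with the board and move to above the blue spoke's counter-clockwise side.

arm_command([
  {"x":0.08,"y":-0.128,"rz":0.05,"claw":255},
  {"x":0.13,"y":-0.2,"rz":0.1,"claw":255},
  {"x":0.4,"y":-0.64,"rz":0.2,"claw":255},
  {"x":0.4,"y":-0.64,"rz":0.2,"claw":255},
  {"x":0.4,"y":-0.64,"rz":0.2,"claw":255},
  {"x":0.4,"y":-0.64,"rz":0.2,"claw":255},
  {"x":0.4,"y":-0.64,"rz":0.2,"claw":255},
  {"x":0.4,"y":-0.64,"rz":0.2,"claw":255},
  {"x":0.4,"y":-0.64,"rz":0.2,"claw":255},
  {"x":0.4,"y":-0.64,"rz":0.2,"claw":255},
])

```text
schema error: expected keys x, y, z, rx, ry, rz, claw
```

arm_command([
  {"x":0.08,"y":-0.128,"z":0,"rx":0,"ry":0,"rz":0.05,"claw":255},
  {"x":0.4,"y":-0.64,"z":0,"rx":0,"ry":0,"rz":0.1,"claw":255},
  {"x":0.4,"y":-0.64,"z":0,"rx":0,"ry":0,"rz":0.2,"claw":255},
  {"x":0.4,"y":-0.64,"z":0,"rx":0,"ry":0,"rz":0.2,"claw":255},
  {"x":0.4,"y":-0.64,"z":0,"rx":0,"ry":0,"rz":0.2,"claw":255},
  {"x":0.4,"y":-0.64,"z":0,"rx":0,"ry":0,"rz":0.2,"claw":255},
  {"x":0.4,"y":-0.64,"z":0,"rx":0,"ry":0,"rz":0.2,"claw":255},
  {"x":0.4,"y":-0.64,"z":0,"rx":0,"ry":0,"rz":0.2,"claw":255},
  {"x":0.4,"y":-0.64,"z":0,"rx":0,"ry":0,"rz":0.2,"claw":255},
  {"x":0.4,"y":-0.64,"z":0,"rx":0,"ry":0,"rz":0.2,"claw":255},
])

```text
t: 0.93
tool_pos: [0.3428, 0.2584, 0.2324]
orientation: [-0.249, 3.131, -0.004]
force: [0.4, -0.1, -0.2]
opening: 0.031
gripper_force: 0.0
```

arm_command([
  {"x":0.356,"y":-0.598,"z":0,"rx":0,"ry":0,"rz":0,"claw":255},
  {"x":0.356,"y":-0.598,"z":0,"rx":0,"ry":0,"rz":0,"claw":255},
  {"x":0.356,"y":-0.598,"z":0,"rx":0,"ry":0,"rz":0,"claw":255},
  {"x":0.356,"y":-0.598,"z":0,"rx":0,"ry":0,"rz":0,"claw":255},
  {"x":0.356,"y":-0.598,"z":0,"rx":0,"ry":0,"rz":0,"claw":255},
  {"x":0.356,"y":-0.598,"z":0,"rx":0,"ry":0,"rz":0,"claw":255},
  {"x":0.356,"y":-0.598,"z":0,"rx":0,"ry":0,"rz":0,"claw":255},
  {"x":0.356,"y":-0.598,"z":0,"rx":0,"ry":0,"rz":0,"claw":255},
  {"x":0.356,"y":-0.598,"z":0,"rx":0,"ry":0,"rz":0,"claw":255},
  {"x":0.356,"y":-0.598,"z":0,"rx":0,"ry":0,"rz":0,"claw":255},
])

```text
t: 1.77
tool_pos: [0.519, -0.0383, 0.2318]
orientation: [0.251, -3.13, 0.001]
force: [-0.1, 0.4, -0.1]
opening: 0.0003
gripper_force: 0.0
```

```bash
cat > path.py <<'E'
import numpy as np
def f(hub,r,th,s,tool=99.4,clear=0):  # finger centre for bar angle th, s=+1 finger on CCW side
    t=np.radians(th);ph=np.radians(th-tool)
    o=5+7.5*abs(np.cos(ph))+17.5*abs(np.sin(ph))+clear
    return np.array(hub)+r*np.array([np.cos(t),np.sin(t)])+s*o*1e-3*np.array([-np.sin(t),np.cos(t)])
E
python3 - <<'E'
from path import *
from plant import robot
s=robot.read_state();print(s["t"],s["tool_pos"],s["opening"])
hub=[.5445,-.0868]
for th in [88,86,84,81,78]+list(np.arange(73,-75,-5))+[-76,-78,-79.5,-80.6]:
    print(round(th,1),np.round((f(hub,.05,th,1)-[.518,-.036])/.5,3))
E
```

```text
1.7667 [ 0.51899079 -0.03830813  0.23183565] 0.0002599357072772018
88 [ 0.025 -0.001]
86 [0.027 0.   ]
84 [0.03  0.001]
81 [0.034 0.003]
78 [0.038 0.004]
73 [0.045 0.005]
68 [0.052 0.006]
63 [0.06  0.007]
58 [0.068 0.007]
53 [0.077 0.006]
48 [0.085 0.004]
43 [0.094 0.001]
38 [ 0.102 -0.002]
33 [ 0.111 -0.007]
28 [ 0.119 -0.012]
23 [ 0.126 -0.019]
18 [ 0.134 -0.026]
13 [ 0.14  -0.034]
8 [ 0.146 -0.043]
3 [ 0.15 -0.05]
-2 [ 0.155 -0.058]
-7 [ 0.158 -0.066]
-12 [ 0.161 -0.075]
-17 [ 0.163 -0.085]
-22 [ 0.164 -0.095]
-27 [ 0.163 -0.105]
-32 [ 0.162 -0.115]
-37 [ 0.16  -0.126]
-42 [ 0.156 -0.136]
-47 [ 0.152 -0.146]
-52 [ 0.146 -0.156]
-57 [ 0.139 -0.165]
-62 [ 0.131 -0.173]
-67 [ 0.122 -0.181]
-72 [ 0.112 -0.187]
-76 [ 0.104 -0.192]
-78 [ 0.1   -0.194]
-79.5 [ 0.096 -0.195]
-80.6 [ 0.094 -0.196]
```

arm_command([
  {"x":0,"y":0,"z":-0.08,"rx":0,"ry":0,"rz":0,"claw":255},
  {"x":0,"y":0,"z":-0.16,"rx":0,"ry":0,"rz":0,"claw":255},
  {"x":0,"y":0,"z":-0.24,"rx":0,"ry":0,"rz":0,"claw":255},
  {"x":0,"y":0,"z":-0.31,"rx":0,"ry":0,"rz":0,"claw":255},
  {"x":0,"y":0,"z":-0.35,"rx":0,"ry":0,"rz":0,"claw":255},
  {"x":0,"y":0,"z":-0.362,"rx":0,"ry":0,"rz":0,"claw":255},
  {"x":0.008,"y":0,"z":-0.362,"rx":0,"ry":0,"rz":0,"claw":255},
  {"x":0.014,"y":0,"z":-0.362,"rx":0,"ry":0,"rz":0,"claw":255},
  {"x":0.018,"y":0,"z":-0.362,"rx":0,"ry":0,"rz":0,"claw":255},
  {"x":0.021,"y":0,"z":-0.362,"rx":0,"ry":0,"rz":0,"claw":255},
])

```text
t: 2.6
tool_pos: [0.5304, -0.0354, 0.0538]
orientation: [-0.258, 3.128, -0.001]
force: [-1.3, 0.4, 1.4]
opening: 0.0002
gripper_force: 1.0
```

arm_command([
  {"x":0.003,"y":0,"z":0,"rx":0,"ry":0,"rz":0,"claw":255},
  {"x":0.006,"y":0.001,"z":0,"rx":0,"ry":0,"rz":0,"claw":255},
  {"x":0.01,"y":0.002,"z":0,"rx":0,"ry":0,"rz":0,"claw":255},
  {"x":0.016,"y":0.003,"z":0,"rx":0,"ry":0,"rz":0,"claw":255},
  {"x":0.024,"y":0.005,"z":0,"rx":0,"ry":0,"rz":0,"claw":255},
  {"x":0.031,"y":0.006,"z":0,"rx":0,"ry":0,"rz":0,"claw":255},
  {"x":0.039,"y":0.007,"z":0,"rx":0,"ry":0,"rz":0,"claw":255},
  {"x":0.047,"y":0.007,"z":0,"rx":0,"ry":0,"rz":0,"claw":255},
  {"x":0.056,"y":0.006,"z":0,"rx":0,"ry":0,"rz":0,"claw":255},
  {"x":0.064,"y":0.004,"z":0,"rx":0,"ry":0,"rz":0,"claw":255},
])

```text
t: 3.43
tool_pos: [0.5611, -0.0335, 0.0515]
orientation: [0.258, -3.131, -0.0]
force: [-2.0, -0.2, -0.2]
opening: 0.0006
gripper_force: 0.7
```

```bash
python3 - <<'E'
from h import *
p,d=robot.read_camera("top")
for c in("red","blue","yellow","white"):
  for b in blobs(p,c,(205,160,400,305),40):
    P=plane("top",b[1:3],.062)[:2]-[.5445,-.087];print(c,b,np.hypot(*P).round(3),np.degrees(np.arctan2(P[1],P[0])).round(1))
E
```

```text
red (65, 375.9, 248.5, 373.5, 248.0, 8.0) 0.116 -128.3
yellow (114, 391.1, 230.9, 399.0, 230.5, 15.5) 0.133 -103.1
white (176, 309.5, 252.2, 309.5, 252.5, 8.6) 0.105 138.5
white (56, 323.9, 235.3, 323.5, 235.0, 11.1) 0.051 138.4
```

The white flower is now at 138°, so blue is at about 49°, as predicted. I'll continue.

arm_command([
  {"x":0.009,"y":-0.003,"z":0,"rx":0,"ry":0,"rz":0,"claw":255},
  {"x":0.017,"y":-0.006,"z":0,"rx":0,"ry":0,"rz":0,"claw":255},
  {"x":0.026,"y":-0.011,"z":0,"rx":0,"ry":0,"rz":0,"claw":255},
  {"x":0.034,"y":-0.016,"z":0,"rx":0,"ry":0,"rz":0,"claw":255},
  {"x":0.041,"y":-0.023,"z":0,"rx":0,"ry":0,"rz":0,"claw":255},
  {"x":0.049,"y":-0.03,"z":0,"rx":0,"ry":0,"rz":0,"claw":255},
  {"x":0.055,"y":-0.038,"z":0,"rx":0,"ry":0,"rz":0,"claw":255},
  {"x":0.061,"y":-0.047,"z":0,"rx":0,"ry":0,"rz":0,"claw":255},
  {"x":0.065,"y":-0.054,"z":0,"rx":0,"ry":0,"rz":0,"claw":255},
  {"x":0.07,"y":-0.062,"z":0,"rx":0,"ry":0,"rz":0,"claw":255},
])

```text
t: 4.32
tool_pos: [0.5958, -0.065, 0.0516]
orientation: [0.257, -3.131, -0.0]
force: [-1.8, 1.5, -0.2]
opening: 0.0006
gripper_force: 0.8
```

arm_command([
  {"x":0.003,"y":-0.008,"z":0,"rx":0,"ry":0,"rz":0,"claw":255},
  {"x":0.006,"y":-0.017,"z":0,"rx":0,"ry":0,"rz":0,"claw":255},
  {"x":0.008,"y":-0.027,"z":0,"rx":0,"ry":0,"rz":0,"claw":255},
  {"x":0.009,"y":-0.037,"z":0,"rx":0,"ry":0,"rz":0,"claw":255},
  {"x":0.008,"y":-0.047,"z":0,"rx":0,"ry":0,"rz":0,"claw":255},
  {"x":0.007,"y":-0.057,"z":0,"rx":0,"ry":0,"rz":0,"claw":255},
  {"x":0.005,"y":-0.068,"z":0,"rx":0,"ry":0,"rz":0,"claw":255},
  {"x":0.001,"y":-0.078,"z":0,"rx":0,"ry":0,"rz":0,"claw":255},
  {"x":-0.003,"y":-0.088,"z":0,"rx":0,"ry":0,"rz":0,"claw":255},
  {"x":-0.009,"y":-0.098,"z":0,"rx":0,"ry":0,"rz":0,"claw":255},
])

```text
t: 5.15
tool_pos: [0.5911, -0.1142, 0.0517]
orientation: [-0.257, 3.131, -0.0]
force: [1.0, 2.1, 0.1]
opening: 0.0006
gripper_force: 0.6
```

```bash
cat >> h.py <<'E'
def look(n="top",roi=(205,160,400,305)):
    p,d=robot.read_camera(n)
    for c in("red","blue","yellow","white"):
      for b in blobs(p,c,roi,40):
        P=plane(n,b[1:3],.062)[:2]-[.5445,-.087];print(c,b,np.hypot(*P).round(3),np.degrees(np.arctan2(P[1],P[0])).round(1))
    return p
E
python3 -c "
from h import *
look();s=robot.read_state();print(s['t'],s['tool_pos'],s['force'])"
```

```text
red (221, 304.4, 247.1, 304.5, 247.0, 9.7) 0.105 129.1
yellow (204, 365.2, 253.0, 365.3, 252.9, 9.3) 0.105 -141.8
white (435, 294.6, 227.7, 294.4, 227.9, 12.5) 0.106 100.4
white (90, 308.1, 185.3, 309.5, 186.0, 8.1) 0.109 40.1
white (52, 351.2, 236.3, 351.5, 236.0, 11.1) 0.052 -142.6
5.2 [ 0.59050587 -0.11509506  0.05165854] [ 0.98884007 -0.40880184 -0.9173864 ]
```

arm_command([
  {"x":-0.007,"y":-0.009,"z":0,"rx":0,"ry":0,"rz":0,"claw":255},
  {"x":-0.015,"y":-0.017,"z":0,"rx":0,"ry":0,"rz":0,"claw":255},
  {"x":-0.021,"y":-0.022,"z":0,"rx":0,"ry":0,"rz":0,"claw":255},
  {"x":-0.026,"y":-0.026,"z":0,"rx":0,"ry":0,"rz":0,"claw":255},
  {"x":-0.03,"y":-0.029,"z":0,"rx":0,"ry":0,"rz":0,"claw":255},
  {"x":-0.034,"y":-0.031,"z":0,"rx":0,"ry":0,"rz":0,"claw":255},
  {"x":-0.037,"y":-0.033,"z":0,"rx":0,"ry":0,"rz":0,"claw":255},
  {"x":-0.037,"y":-0.033,"z":0,"rx":0,"ry":0,"rz":0,"claw":255},
])

```text
t: 5.87
tool_pos: [0.5724, -0.1303, 0.0516]
orientation: [0.258, -3.131, 0.0]
force: [-0.6, -0.1, 0.4]
opening: 0.0002
gripper_force: 0.0
```

```bash
python3 -c "
from h import *
p=look();look('side',ROI['side']);s=robot.read_state();print(s['t'],s['tool_pos'],s['force'])
I=plane('top',(294.5,227.8),.012);print('spot',I,'expected px of index top', proj('top',[I[0],I[1],.062]))
K=plane('side',(259.1,251.2),.012);print(K)
h=np.array([.5445,-.087]);v=I[:2]-h;print(np.hypot(*v),np.degrees(np.arctan2(v[1],v[0])))
"
```

```text
red (210, 296.2, 231.8, 296.3, 231.8, 9.3) 0.105 106.1
yellow (129, 353.0, 261.8, 351.0, 261.5, 9.4) 0.109 -161.3
yellow (41, 390.7, 231.4, 394.5, 232.0, 13.2) 0.132 -103.7
white (164, 324.9, 177.9, 325.0, 178.0, 8.6) 0.105 16.0
white (114, 291.4, 221.3, 294.0, 227.0, 12.2) 0.112 91.9
white (44, 314.8, 226.3, 314.5, 225.5, 8.9) 0.058 106.5
red (202, 258.9, 239.5, 259.0, 239.5, 9.7) 0.106 105.6
blue (152, 304.2, 319.9, 304.5, 317.0, 11.2) 0.11 -76.0
yellow (261, 233.9, 294.9, 233.9, 294.8, 10.6) 0.104 -165.0
white (103, 269.7, 256.8, 269.8, 258.2, 11.3) 0.054 104.1
white (96, 258.2, 287.0, 258.1, 287.2, 13.9) 0.053 -160.3
white (46, 329.2, 255.8, 328.3, 255.8, 7.2) 0.118 15.5
5.9667 [ 0.57253145 -0.13018044  0.05161371] [-0.33588919  0.15443922  0.21048451]
spot [0.52736558 0.01609066 0.012     ] expected px of index top [[295.10745793 226.83773281]]
[0.51638957 0.01894149 0.012     ]
0.10450489018088645 99.43671003818342
```

Red stands at 106.0° and the index at 99.4°, so I'll push 6.5° more, slowly.

arm_command([
  {"x":-0.003,"y":-0.002,"z":0,"rx":0,"ry":0,"rz":0,"claw":255},
  {"x":-0.006,"y":-0.003,"z":0,"rx":0,"ry":0,"rz":0,"claw":255},
  {"x":-0.009,"y":-0.005,"z":0,"rx":0,"ry":0,"rz":0,"claw":255},
  {"x":-0.011,"y":-0.006,"z":0,"rx":0,"ry":0,"rz":0,"claw":255},
  {"x":-0.012,"y":-0.006,"z":0,"rx":0,"ry":0,"rz":0,"claw":255},
  {"x":-0.012,"y":-0.006,"z":0,"rx":0,"ry":0,"rz":0,"claw":255},
  {"x":-0.012,"y":-0.006,"z":0,"rx":0,"ry":0,"rz":0,"claw":255},
])

```text
t: 6.55
tool_pos: [0.5665, -0.1332, 0.0516]
orientation: [0.257, -3.131, 0.0]
force: [-0.3, 0.0, 0.6]
opening: 0.0006
gripper_force: 0.0
```

```bash
python3 -c "
from h import *
p=look();look('side',ROI['side']);s=robot.read_state();print(s['t'],s['tool_pos'],s['force'])"
```

```text
red (207, 295.1, 227.6, 295.1, 227.6, 9.0) 0.105 100.4
white (162, 329.3, 176.9, 329.0, 177.0, 8.6) 0.105 9.9
white (43, 314.3, 224.1, 314.5, 224.0, 9.0) 0.058 101.1
red (108, 259.7, 238.6, 262.0, 237.8, 8.4) 0.107 104.1
blue (172, 298.6, 321.4, 299.5, 319.0, 11.2) 0.109 -82.0
yellow (261, 232.1, 290.8, 232.0, 291.4, 10.6) 0.104 -170.6
white (106, 329.2, 261.1, 326.8, 261.1, 9.1) 0.112 9.4
white (94, 257.2, 285.2, 257.5, 286.0, 14.1) 0.052 -165.5
white (67, 254.2, 251.0, 254.5, 251.5, 7.6) 0.085 120.8
white (52, 271.0, 257.9, 270.0, 259.0, 9.8) 0.05 102.5
6.65 [ 0.56653177 -0.13315015  0.0515778 ] [ 0.36011417 -0.06729636 -0.80643606]
```

Red reads about 100.2°. A 0.7 mm nudge remains, then I'll back off and lift away for a clear look.

arm_command([
  {"x":-0.001,"y":0,"z":0,"rx":0,"ry":0,"rz":0,"claw":255},
  {"x":-0.0015,"y":0,"z":0,"rx":0,"ry":0,"rz":0,"claw":255},
  {"x":-0.0015,"y":0,"z":0,"rx":0,"ry":0,"rz":0,"claw":255},
  {"x":0.02,"y":0,"z":0,"rx":0,"ry":0,"rz":0,"claw":255},
  {"x":0.02,"y":0,"z":0.08,"rx":0,"ry":0,"rz":0,"claw":255},
  {"x":0.02,"y":0,"z":0.16,"rx":0,"ry":0,"rz":0,"claw":255},
  {"x":0.02,"y":0,"z":0.24,"rx":0,"ry":0,"rz":0,"claw":255},
  {"x":0.02,"y":0,"z":0.32,"rx":0,"ry":0,"rz":0,"claw":255},
  {"x":0.02,"y":0,"z":0.38,"rx":0,"ry":0,"rz":0,"claw":255},
])

```text
t: 7.4
tool_pos: [0.5772, -0.1332, 0.2457]
orientation: [-0.257, 3.128, -0.002]
force: [0.5, -0.1, 0.3]
opening: 0.0007
gripper_force: 0.0
```

arm_command([
  {"x":-0.08,"y":0,"z":0,"rx":0,"ry":0,"rz":0,"claw":255},
  {"x":-0.16,"y":0,"z":0,"rx":0,"ry":0,"rz":0,"claw":255},
  {"x":-0.24,"y":0.05,"z":0,"rx":0,"ry":0,"rz":0,"claw":255},
  {"x":-0.28,"y":0.12,"z":0,"rx":0,"ry":0,"rz":0,"claw":255},
  {"x":-0.3,"y":0.2,"z":0,"rx":0,"ry":0,"rz":0,"claw":255},
  {"x":-0.3,"y":0.28,"z":0,"rx":0,"ry":0,"rz":0,"claw":255},
  {"x":-0.3,"y":0.36,"z":0,"rx":0,"ry":0,"rz":0,"claw":255},
  {"x":-0.3,"y":0.44,"z":0,"rx":0,"ry":0,"rz":0,"claw":255},
  {"x":-0.3,"y":0.52,"z":0,"rx":0,"ry":0,"rz":0,"claw":255},
  {"x":-0.3,"y":0.56,"z":0,"rx":0,"ry":0,"rz":0,"claw":255},
])

```text
t: 8.23
tool_pos: [0.4259, 0.1506, 0.2419]
orientation: [-0.261, 3.13, 0.002]
force: [0.9, 0.3, -0.2]
opening: 0.0002
gripper_force: 0.0
```

```bash
python3 -c "
from h import *
p=look();q=look('side',ROI['side']);s=robot.read_state();print(s['t'],s['tool_pos'],s['force'])
cv2.imwrite('pics/both1.png',cv2.resize(np.hstack([p[140:320,190:430],q[160:340,150:390]])[:,:,::-1],None,fx=1.65,fy=1.65))"
```

```text
red (209, 295.0, 227.1, 295.1, 227.3, 9.2) 0.105 99.8
blue (208, 380.0, 211.7, 380.0, 211.9, 9.3) 0.105 -80.7
yellow (178, 346.4, 262.7, 346.1, 262.6, 9.0) 0.107 -169.8
yellow (135, 391.9, 230.6, 398.0, 230.5, 15.5) 0.134 -102.6
white (168, 329.6, 177.1, 329.5, 177.4, 8.6) 0.104 9.6
white (56, 333.4, 198.9, 333.5, 199.0, 11.5) 0.05 10.7
white (54, 317.0, 223.4, 317.0, 224.0, 11.4) 0.051 100.7
white (52, 358.5, 215.8, 358.5, 215.5, 10.6) 0.051 -81.5
white (41, 291.1, 236.9, 293.0, 234.5, 10.3) 0.12 110.0
red (194, 263.6, 237.9, 263.5, 238.5, 9.8) 0.106 99.4
blue (294, 299.3, 318.9, 299.5, 318.5, 11.4) 0.104 -80.2
yellow (218, 231.6, 290.8, 232.0, 290.5, 10.6) 0.105 -170.8
white (200, 326.1, 261.1, 326.0, 261.5, 10.1) 0.106 10.6
white (101, 272.4, 254.9, 274.5, 255.5, 12.5) 0.056 96.6
white (84, 289.1, 298.5, 289.0, 298.5, 12.2) 0.056 -82.4
white (83, 303.0, 270.7, 303.0, 271.0, 13.0) 0.05 5.2
white (71, 254.3, 251.1, 255.0, 252.0, 8.2) 0.085 120.8
8.3333 [0.42595383 0.14987058 0.24159137] [-0.57811694  0.03653292 -0.34414044]
```

View pics/both1.png

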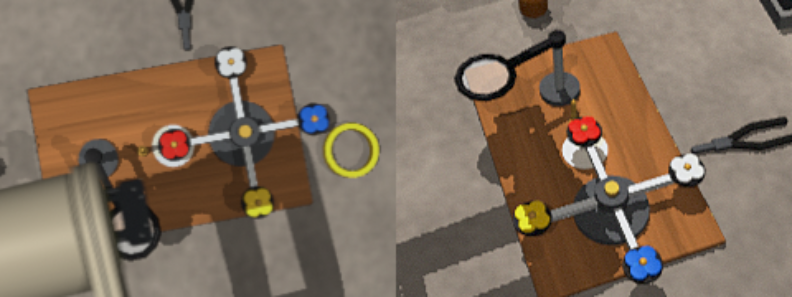

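The red flower is centred: it sits at (295.0,227.1) against the expected (295.1,226.8) in the top view, and over the spot in the side view. Nothing else has moved. Next I'll plan the lens push.

```bash
python3 - <<'E'
from path import *
post=[.509,.1275];c=f(post,.043,-154.6,-1,clear=12)
print("start",c,(c-[.426,.1499])/.5)
for th in [-154.6,-152,-149]+list(np.arange(-145,-84,5))+[-83,-80.6]:
    print(round(th,1),np.round((f(post,.043,th,-1)-c)/.5,3))
E
```

```text
start [0.45476238 0.14147591] [ 0.05752475 -0.01684817]
-154.6 [ 0.01  -0.022]
-152 [ 0.01  -0.026]
-149 [ 0.01  -0.031]
-145 [ 0.01  -0.038]
-140 [ 0.012 -0.047]
-135 [ 0.014 -0.055]
-130 [ 0.018 -0.064]
-125 [ 0.022 -0.072]
-120 [ 0.028 -0.081]
-115 [ 0.034 -0.088]
-110 [ 0.041 -0.095]
-105 [ 0.049 -0.101]
-100 [ 0.058 -0.106]
-95 [ 0.068 -0.111]
-90 [ 0.078 -0.114]
-85 [ 0.088 -0.116]
-83 [ 0.093 -0.117]
-80.6 [ 0.098 -0.117]
```

arm_command([
  {"x":0.058,"y":-0.017,"z":0,"rx":0,"ry":0,"rz":0,"claw":255},
  {"x":0.058,"y":-0.017,"z":0,"rx":0,"ry":0,"rz":0,"claw":255},
  {"x":0.058,"y":-0.017,"z":-0.07,"rx":0,"ry":0,"rz":0,"claw":255},
  {"x":0.058,"y":-0.017,"z":-0.14,"rx":0,"ry":0,"rz":0,"claw":255},
  {"x":0.058,"y":-0.017,"z":-0.2,"rx":0,"ry":0,"rz":0,"claw":255},
  {"x":0.058,"y":-0.017,"z":-0.24,"rx":0,"ry":0,"rz":0,"claw":255},
  {"x":0.06,"y":-0.022,"z":-0.24,"rx":0,"ry":0,"rz":0,"claw":255},
  {"x":0.063,"y":-0.028,"z":-0.24,"rx":0,"ry":0,"rz":0,"claw":255},
  {"x":0.066,"y":-0.033,"z":-0.24,"rx":0,"ry":0,"rz":0,"claw":255},
  {"x":0.068,"y":-0.037,"z":-0.24,"rx":0,"ry":0,"rz":0,"claw":255},
])

```text
t: 9.17
tool_pos: [0.462, 0.1281, 0.1237]
orientation: [-0.257, 3.128, 0.001]
force: [-1.9, 1.1, 0.5]
opening: 0.0004
gripper_force: 0.9
```

arm_command([
  {"x":0,"y":-0.004,"z":0,"rx":0,"ry":0,"rz":0,"claw":255},
  {"x":-0.001,"y":-0.009,"z":0,"rx":0,"ry":0,"rz":0,"claw":255},
  {"x":-0.001,"y":-0.015,"z":0,"rx":0,"ry":0,"rz":0,"claw":255},
  {"x":0,"y":-0.023,"z":0,"rx":0,"ry":0,"rz":0,"claw":255},
  {"x":0.002,"y":-0.031,"z":0,"rx":0,"ry":0,"rz":0,"claw":255},
  {"x":0.006,"y":-0.04,"z":0,"rx":0,"ry":0,"rz":0,"claw":255},
  {"x":0.01,"y":-0.048,"z":0,"rx":0,"ry":0,"rz":0,"claw":255},
  {"x":0.016,"y":-0.057,"z":0,"rx":0,"ry":0,"rz":0,"claw":255},
  {"x":0.022,"y":-0.064,"z":0,"rx":0,"ry":0,"rz":0,"claw":255},
  {"x":0.022,"y":-0.064,"z":0,"rx":0,"ry":0,"rz":0,"claw":255},
])

```text
t: 10.0
tool_pos: [0.4723, 0.0955, 0.1216]
orientation: [-0.256, 3.131, -0.001]
force: [-0.7, 0.7, 0.4]
opening: 0.0006
gripper_force: 0.0
```

```bash
python3 -c "
from h import *
p,_=robot.read_camera('top');q,_=robot.read_camera('side');s=robot.read_state();print(s['t'],s['tool_pos'],s['force'])
cv2.imwrite('pics/both2.png',cv2.resize(np.hstack([p[140:320,190:430],q[160:340,150:390]])[:,:,::-1],None,fx=1.65,fy=1.65))"
```

```text
10.1 [0.47184614 0.09599845 0.12155571] [-0.70663825 -0.01435788  0.21331949]
```

View pics/both2.png

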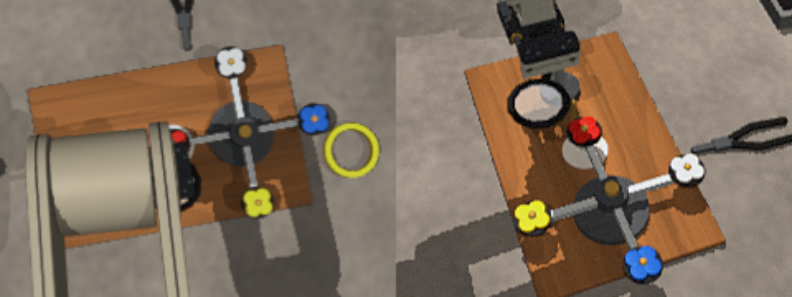

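The side view shows the lens at about (237,222) px, being pushed towards the red flower. I'll measure its angle.

```bash
cat >> h.py <<'E'
def lens(n,img=None):
    p=robot.read_camera(n)[0] if img is None else img
    g=cv2.cvtColor(p,cv2.COLOR_RGB2GRAY);m=(g<50).astype(np.uint8)
    cs,hi=cv2.findContours(m,cv2.RETR_CCOMP,cv2.CHAIN_APPROX_NONE)
    for c,h_ in zip(cs,hi[0]):
        a=cv2.contourArea(c);(x,y),_=cv2.minEnclosingCircle(c)
        if h_[3]>=0 and 200<a<1500 and 190<x<330 and 170<y<300:
            e=cv2.fitEllipse(c);P=plane(n,e[0],.122)
            po=np.array([.5074,.129]) if n=="top" else np.array([.5102,.1252])
            v=P[:2]-po;print(n,"lens",a,np.round(e[0],1),np.round(e[1],1),P.round(4),np.hypot(*v).round(4),np.degrees(np.arctan2(v[1],v[0])).round(1))
    return p
E
python3 -c "
from h import *
for n in('top','side'): lens(n,np.load(n+'0.npz')['p'])
lens('side')"
```

```text
top lens 654.5 [269.3 279.6] [28.7 29.1] [0.4054 0.0781 0.122 ] 0.114 -153.5
side lens 531.0 [203.8 206. ] [22.6 30.1] [0.4064 0.0813 0.122 ] 0.1127 -157.1
side lens 575.0 [236.  221.9] [24.1 30.5] [0.4697 0.0248 0.122 ] 0.1083 -112.0
```

arm_command([
  {"x":0.004,"y":-0.003,"z":0,"rx":0,"ry":0,"rz":0,"claw":255},
  {"x":0.009,"y":-0.007,"z":0,"rx":0,"ry":0,"rz":0,"claw":255},
  {"x":0.015,"y":-0.011,"z":0,"rx":0,"ry":0,"rz":0,"claw":255},
  {"x":0.022,"y":-0.015,"z":0,"rx":0,"ry":0,"rz":0,"claw":255},
  {"x":0.029,"y":-0.018,"z":0,"rx":0,"ry":0,"rz":0,"claw":255},
  {"x":0.036,"y":-0.021,"z":0,"rx":0,"ry":0,"rz":0,"claw":255},
  {"x":0.041,"y":-0.022,"z":0,"rx":0,"ry":0,"rz":0,"claw":255},
  {"x":0.044,"y":-0.023,"z":0,"rx":0,"ry":0,"rz":0,"claw":255},
  {"x":0.044,"y":-0.023,"z":0,"rx":0,"ry":0,"rz":0,"claw":255},
  {"x":0.044,"y":-0.023,"z":0,"rx":0,"ry":0,"rz":0,"claw":255},
])

```text
t: 10.98
tool_pos: [0.4938, 0.0848, 0.1217]
orientation: [-0.257, 3.131, -0.0]
force: [0.1, 0.1, 0.3]
opening: 0.0007
gripper_force: 0.0
```

```bash
python3 -c "
from h import *
q=lens('side');p=lens('top');s=robot.read_state();print(s['t'],s['tool_pos'],s['force'])
print(proj('side',[.5273,.0165,.122]),proj('top',[.5273,.0165,.122]))
cv2.imwrite('pics/both3.png',cv2.resize(np.hstack([p[140:320,190:430],q[160:340,150:390]])[:,:,::-1],None,fx=1.65,fy=1.65))"
```

```text
side lens 575.0 [257.8 221.2] [24.2 30.4] [0.5154 0.0183 0.122 ] 0.107 -87.2
11.0833 [0.49369753 0.08489438 0.12168748] [-0.31023044 -0.08668057  0.21948178]
[[263.50661006 221.12175996]] [[295.73049655 225.59849411]]
```

View pics/both3.png

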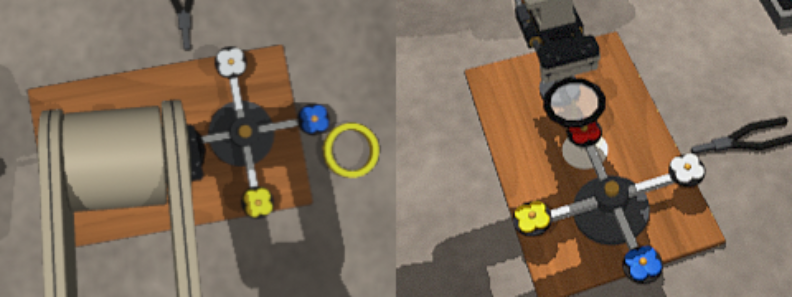

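The lens is at side px (257.8,221.2) against a target of about (263.5,221.1), so about 12 mm short. I'll nudge most of that, then look with the arm clear.

arm_command([
  {"x":0.002,"y":-0.001,"z":0,"rx":0,"ry":0,"rz":0,"claw":255},
  {"x":0.005,"y":-0.001,"z":0,"rx":0,"ry":0,"rz":0,"claw":255},
  {"x":0.007,"y":-0.002,"z":0,"rx":0,"ry":0,"rz":0,"claw":255},
  {"x":0.008,"y":-0.002,"z":0,"rx":0,"ry":0,"rz":0,"claw":255},
  {"x":0.008,"y":-0.002,"z":0,"rx":0,"ry":0,"rz":0,"claw":255},
  {"x":0.008,"y":-0.002,"z":0,"rx":0,"ry":0,"rz":0,"claw":255},
])

```text
t: 11.58
tool_pos: [0.4977, 0.0839, 0.1216]
orientation: [-0.258, 3.131, -0.0]
force: [-0.8, 0.5, -0.3]
opening: 0.0008
gripper_force: 0.1
```

```bash
python3 -c "
from h import *
q=lens('side');s=robot.read_state();print(s['t'],s['tool_pos'],s['force'])"
```

```text
side lens 572.5 [260.8 220.8] [24.1 30.4] [0.5219 0.0184 0.122 ] 0.1075 -83.8
11.6333 [0.49773721 0.08385306 0.12164869] [-0.17076584 -0.23700419 -0.50447123]
```

arm_command([
  {"x":-0.06,"y":0,"z":0,"rx":0,"ry":0,"rz":0,"claw":255},
  {"x":-0.14,"y":0,"z":0.02,"rx":0,"ry":0,"rz":0,"claw":255},
  {"x":-0.14,"y":0.02,"z":0.1,"rx":0,"ry":0,"rz":0,"claw":255},
  {"x":-0.14,"y":0.1,"z":0.16,"rx":0,"ry":0,"rz":0,"claw":255},
  {"x":-0.14,"y":0.18,"z":0.16,"rx":0,"ry":0,"rz":0,"claw":255},
  {"x":-0.14,"y":0.26,"z":0.16,"rx":0,"ry":0,"rz":0,"claw":255},
  {"x":-0.14,"y":0.34,"z":0.16,"rx":0,"ry":0,"rz":0,"claw":255},
  {"x":-0.14,"y":0.42,"z":0.16,"rx":0,"ry":0,"rz":0,"claw":255},
  {"x":-0.14,"y":0.5,"z":0.16,"rx":0,"ry":0,"rz":0,"claw":255},
  {"x":-0.14,"y":0.5,"z":0.16,"rx":0,"ry":0,"rz":0,"claw":255},
])

```text
t: 12.47
tool_pos: [0.4264, 0.3398, 0.2011]
orientation: [0.264, -3.13, -0.004]
force: [0.6, 0.1, 0.0]
opening: 0.0007
gripper_force: 0.0
```

```bash
python3 -c "
from h import *
q=lens('side');p=lens('top');s=robot.read_state();print(s['t'],s['tool_pos'],s['force'])
cv2.imwrite('pics/both4.png',cv2.resize(np.hstack([p[180:280,230:360],q[180:280,200:330]])[:,:,::-1],None,fx=3.05,fy=3.05,interpolation=cv2.INTER_CUBIC))"
```

```text
side lens 575.0 [260.9 220.9] [24.2 30.3] [0.5219 0.0182 0.122 ] 0.1076 -83.7
top lens 653.0 [296.2 228.3] [28.7 29.1] [0.521  0.0155 0.122 ] 0.1143 -83.2
12.5667 [0.4270863  0.33508145 0.20109471] [ 0.34484388 -0.44272993 -0.01057083]
```

View pics/both4.png

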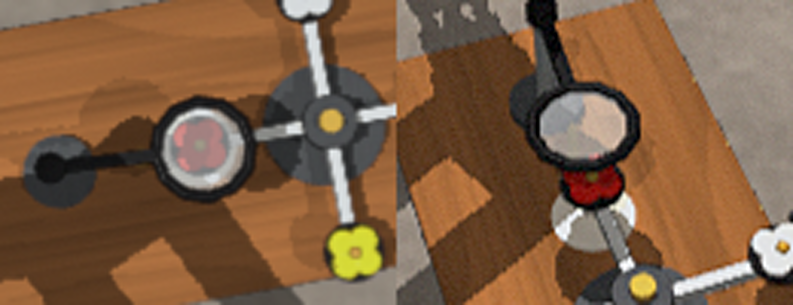

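The top view shows the lens at (296.2,228.3) against a target of (295.7,225.6). It is about 6 mm short in x, so one more nudge of about 2.3 mm at the finger.

arm_command([
  {"x":0,"y":-0.08,"z":0,"rx":0,"ry":0,"rz":0,"claw":255},
  {"x":0,"y":-0.16,"z":0,"rx":0,"ry":0,"rz":0,"claw":255},
  {"x":0,"y":-0.24,"z":0,"rx":0,"ry":0,"rz":0,"claw":255},
  {"x":0,"y":-0.32,"z":0,"rx":0,"ry":0,"rz":0,"claw":255},
  {"x":0,"y":-0.4,"z":0,"rx":0,"ry":0,"rz":0,"claw":255},
  {"x":0,"y":-0.46,"z":0,"rx":0,"ry":0,"rz":0,"claw":255},
  {"x":0,"y":-0.502,"z":-0.08,"rx":0,"ry":0,"rz":0,"claw":255},
  {"x":0,"y":-0.502,"z":-0.16,"rx":0,"ry":0,"rz":0,"claw":255},
  {"x":0.06,"y":-0.502,"z":-0.16,"rx":0,"ry":0,"rz":0,"claw":255},
  {"x":0.1,"y":-0.502,"z":-0.16,"rx":0,"ry":0,"rz":0,"claw":255},
])

```text
t: 13.4
tool_pos: [0.4707, 0.0801, 0.1138]
orientation: [0.252, -3.118, 0.0]
force: [1.4, -0.5, 2.0]
opening: 0.0004
gripper_force: 0.0
```

```bash
python3 -c "
from h import *
q=lens('side');s=robot.read_state();print(s['t'],s['tool_pos'],s['force'])"
```

```text
13.45 [0.47750091 0.08047454 0.11825683] [-1.92370042 -1.28304572  3.20858013]
```

arm_command([
  {"x":0.015,"y":0.002,"z":0,"rx":0,"ry":0,"rz":0,"claw":255},
  {"x":0.028,"y":0.002,"z":0,"rx":0,"ry":0,"rz":0,"claw":255},
  {"x":0.034,"y":0.002,"z":0,"rx":0,"ry":0,"rz":0,"claw":255},
  {"x":0.036,"y":0.002,"z":0,"rx":0,"ry":0,"rz":0,"claw":255},
  {"x":0.038,"y":0.002,"z":0,"rx":0,"ry":0,"rz":0,"claw":255},
  {"x":0.038,"y":0.002,"z":0,"rx":0,"ry":0,"rz":0,"claw":255},
])

```text
t: 13.95
tool_pos: [0.4968, 0.084, 0.1221]
orientation: [-0.258, 3.13, -0.0]
force: [0.0, 0.5, -0.4]
opening: 0.0002
gripper_force: 0.0
```

```bash
python3 -c "
from h import *
q=lens('side');s=robot.read_state();print(s['t'],s['tool_pos'],s['force'])"
```

```text
side lens 572.5 [260.9 220.8] [24.1 30.4] [0.5219 0.0184 0.122 ] 0.1075 -83.7
14.0 [0.49660685 0.08401495 0.12194786] [-0.24210597 -0.39151972  0.23342715]
```

arm_command([
  {"x":0.002,"y":0,"z":0,"rx":0,"ry":0,"rz":0,"claw":255},
  {"x":0.004,"y":0,"z":0,"rx":0,"ry":0,"rz":0,"claw":255},
  {"x":0.0055,"y":0,"z":0,"rx":0,"ry":0,"rz":0,"claw":255},
  {"x":0.007,"y":0,"z":0,"rx":0,"ry":0,"rz":0,"claw":255},
  {"x":0.007,"y":0,"z":0,"rx":0,"ry":0,"rz":0,"claw":255},
  {"x":0.007,"y":0,"z":0,"rx":0,"ry":0,"rz":0,"claw":255},
])

```text
t: 14.5
tool_pos: [0.5002, 0.0839, 0.1216]
orientation: [-0.258, 3.131, -0.0]
force: [-0.8, -0.3, 0.8]
opening: 0.0006
gripper_force: 0.1
```

```bash
python3 -c "
from h import *
q=lens('side');s=robot.read_state();print(s['t'],s['tool_pos'],s['force'])"
```

```text
side lens 572.5 [263.  220.2] [24.1 30.3] [0.5266 0.0192 0.122 ] 0.1072 -81.2
14.55 [0.50021604 0.08387671 0.12161951] [0.47905756 0.74471336 0.3408415 ]
```

arm_command([
  {"x":0.0006,"y":0,"z":0,"rx":0,"ry":0,"rz":0,"claw":255},
  {"x":0.001,"y":0,"z":0,"rx":0,"ry":0,"rz":0,"claw":255},
  {"x":0.001,"y":0,"z":0,"rx":0,"ry":0,"rz":0,"claw":255},
  {"x":0.001,"y":0,"z":0,"rx":0,"ry":0,"rz":0,"claw":255},
  {"x":-0.02,"y":0,"z":0,"rx":0,"ry":0,"rz":0,"claw":255},
  {"x":-0.08,"y":0,"z":0,"rx":0,"ry":0,"rz":0,"claw":255},
  {"x":-0.14,"y":0.02,"z":0.06,"rx":0,"ry":0,"rz":0,"claw":255},
  {"x":-0.14,"y":0.08,"z":0.14,"rx":0,"ry":0,"rz":0,"claw":255},
  {"x":-0.14,"y":0.16,"z":0.2,"rx":0,"ry":0,"rz":0,"claw":255},
  {"x":-0.14,"y":0.24,"z":0.2,"rx":0,"ry":0,"rz":0,"claw":255},
])

```text
t: 15.38
tool_pos: [0.4319, 0.1915, 0.2242]
orientation: [-0.253, 3.124, 0.002]
force: [2.6, -0.3, 1.2]
opening: 0.0005
gripper_force: 0.0
```

arm_command([
  {"x":0,"y":0.08,"z":0,"rx":0,"ry":0,"rz":0,"claw":255},
  {"x":0,"y":0.16,"z":0,"rx":0,"ry":0,"rz":0,"claw":255},
  {"x":0,"y":0.24,"z":0,"rx":0,"ry":0,"rz":0,"claw":255},
  {"x":0,"y":0.3,"z":0,"rx":0,"ry":0,"rz":0,"claw":255},
  {"x":0,"y":0.3,"z":0,"rx":0,"ry":0,"rz":0,"claw":255},
  {"x":0,"y":0.3,"z":0,"rx":0,"ry":0,"rz":0,"claw":255},
])

```text
t: 15.88
tool_pos: [0.4297, 0.3424, 0.2185]
orientation: [0.262, -3.13, 0.001]
force: [-0.8, 0.3, 0.7]
opening: 0.0006
gripper_force: 0.0
```

```bash
python3 -c "
from h import *
q=lens('side');p=lens('top');look();s=robot.read_state();print(s['t'],s['tool_pos'],s['force'])
cv2.imwrite('pics/both5.png',cv2.resize(np.hstack([p[180:280,230:360],q[180:280,200:330]])[:,:,::-1],None,fx=3.05,fy=3.05,interpolation=cv2.INTER_CUBIC))"
```

```text
side lens 575.5 [263.1 220.1] [24.2 30.4] [0.527  0.0194 0.122 ] 0.1071 -81.0
top lens 649.5 [295.8 226.2] [28.8 28.9] [0.526  0.0163 0.122 ] 0.1142 -80.7
blue (210, 380.0, 211.8, 380.0, 211.9, 9.3) 0.105 -80.9
yellow (212, 345.9, 262.3, 346.0, 262.0, 9.4) 0.105 -170.3
yellow (136, 391.9, 230.6, 398.0, 230.5, 15.5) 0.134 -102.6
white (170, 329.5, 177.1, 329.5, 177.0, 8.9) 0.104 9.7
white (61, 341.4, 240.6, 341.0, 240.5, 11.9) 0.052 -171.3
white (58, 333.3, 198.9, 333.5, 199.0, 11.5) 0.05 10.9
white (54, 358.6, 215.8, 358.5, 215.5, 10.6) 0.052 -81.5
16.0333 [0.43033792 0.3401704  0.21888937] [-0.13304741  0.00451592  0.25750158]
```

View pics/both5.png

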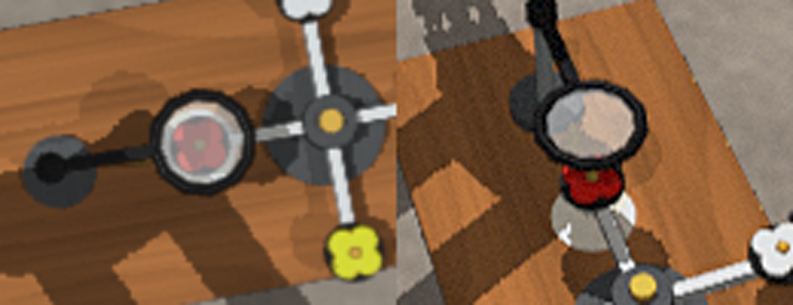

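The top view shows the lens at (295.8,226.2) against a target of (295.7,225.6), about 1 mm off. The carousel is unchanged and the robot is clear, so I'm handing in.

```bash
python3 -c "
from plant import robot
print(robot.close_job())"
```

```text
the job is handed in; nothing more can be done
None
```

The job is handed in, though the verdict was not shown: by the last camera readings the red flower is within about 1 mm of the white spot's centre, the lens is about 1 mm from centred over the flower, and the robot is clear of everything.

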